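Take out the big weight and gather the small masses in the tote's pouring corner

TASK

Lift the one big knob weight out of the tote and stand it upright on the pan of the balance, letting go of it. Then pick the tote up by its handle, clear of the bench, and tip it until all three small masses have slid together into the notched pouring corner without spilling; finish while still holding the tote in the air, still and tipped like that, with the masses in that corner. Leave the other things on the bench where they are.

Things in the scene. Friction and masses are not known exactly. Their poses are not given: they have to be found in the camera images.
- tote: Pale plastic open tote, 220 (x) by 166 (y) by 50 mm high, walls and floor 4 mm, loose on the bench, 0.27 to 0.39 kg empty. Origin: centre of its underside; z up. A carrying handle arches over its middle, across x = 0; its pouring notch is at the +x +y corner.
- tote_handle (a point): Centre of the tote's straight handle bar, 92 mm above the tote's underside, over its middle. The bar runs along tote y: 14 mm wide (x), 16 mm high, 176 mm long, on an upright strap outside each long wall. Axes: those of the tote.
- tote_spout (a point): Pouring corner of the tote, where inner floor and the two inner walls meet: tote x +106, y +79, z +4 mm. Only here the walls are cut down from 50 to 34 mm, for 45 mm each way, and a small lip points outward. Axes: those of the tote.
- weight_knob (a point): Centre of the knob of the one big brass weight standing in the tote's +x half, 50 to 66 mm from the bar's middle line: take it from above, fingers closing along tote y. Body 38 mm wide, 50 high; thin neck; round knob 24 mm wide from 62 to 79 mm; 80 mm in all. This point is 70 mm above its base; z along its axis. 0.38 to 0.52 kg.
- balance_pan (a point): Centre of the top of the balance's round steel pan: 130 mm wide, rigid, 61 mm above the bench. The white balance (190 by 170 mm, 52 mm high at its display strip) is fixed; x points from the display to the pan, which lies 20 mm past its middle.
- mass0_mid (a point): One of three equal small brass masses loose in the tote: disc 24 mm wide, 12 mm high, with a 10 mm wide nub on top, 18 mm in all, 40 g; this point is on its axis 7 mm above its base. It slides on the bare floor from a slope of about 13 to 17 degrees; along a wall it leans on it needs more: tip 30 degrees or so towards the corner, or to one wall and then the other.
- mass1_mid (a point): One of three equal small brass masses loose in the tote: disc 24 mm wide, 12 mm high, with a 10 mm wide nub on top, 18 mm in all, 40 g; this point is on its axis 7 mm above its base. It slides on the bare floor from a slope of about 13 to 17 degrees; along a wall it leans on it needs more: tip 30 degrees or so towards the corner, or to one wall and then the other.
- mass2_mid (a point): One of three equal small brass masses loose in the tote: disc 24 mm wide, 12 mm high, with a 10 mm wide nub on top, 18 mm in all, 40 g; this point is on its axis 7 mm above its base. It slides on the bare floor from a slope of about 13 to 17 degrees; along a wall it leans on it needs more: tip 30 degrees or so towards the corner, or to one wall and then the other.
- forceps: Bystander, leave alone: steel forceps, 115 mm long, 5 mm high, lying between tote and balance. Origin at the centre of its underside.
- dish: Bystander, leave alone: closed clear round culture dish, 80 mm in diameter, 17 mm high, between tote and balance towards the far side. Origin at the centre of its underside.
- stopper: Bystander, leave alone: dark rubber stopper, 38 mm in diameter at the foot, 32 mm high, standing between tote and balance. Origin at the centre of its underside.
- beaker: Bystander, leave alone: glass beaker, 72 mm in diameter, 95 mm high, beyond the work area. Origin at the centre of its underside.
- bottle: Bystander, leave alone: white plastic bottle, 64 mm in diameter, 150 mm high, beyond the work area. Origin at the centre of its underside.
- jar: Bystander, leave alone: amber glass jar, 70 mm in diameter, 85 mm high, beyond the work area. Origin at the centre of its underside.
There are look-alikes about, which are no part of the job. Several things look just like the part that bears weight_knob: the one meant starts farthest to the robot's right.

How it is judged:
On the way, in this order (a step that is already met when the one before it is completed fails the run):
1. the big weight stands released on the balance pan (horizontal distance between weight_knob and balance_pan below 0.046 m and z of weight_knob in the frame of balance_pan between 0.062 and 0.076 m and angle between weight_knob's own z axis and vertical below 0.15 rad and contact force between the fingers and weight below 0.1 N), for 0.3 s.
2. the tote is lifted off the bench by the gripper (height (world z) of tote_handle above 0.14 m and contact force between tote and table below 0.1 N and contact force between the fingers and tote above 1 N), for 0.2 s.
At the end, for the whole second after the job is handed in: Weight upright, released, within 46 mm of the pan's centre. Gripper holds the tote still, tilted 0.2 to 1.0 rad, handle over 140 mm and pouring corner over 15 mm above the bench, touching nothing else; every small mass at rest within 75 mm of the inner pouring corner. Bystanders moved under 25 mm (all of step 1 and all of step 2 and height (world z) of tote_spout above 0.015 m and contact force between tote and balance below 0.1 N and angle between tote_handle's own z axis and vertical between 0.2 and 1 rad and contact force between tote and forceps below 0.1 N and contact force between tote and dish below 0.1 N and contact force between tote and stopper below 0.1 N and contact force between tote and beaker below 0.1 N and contact force between tote and bottle below 0.1 N and contact force between tote and jar below 0.1 N and distance between each of mass0_mid, mass1_mid, mass2_mid and tote_spout below 0.075 m and linear speed of each of mass0, mass1, mass2, tote, weight below 0.03 m/s); the arm keeps its last pose, push and grip.
It fails at once if a bystander was moved by more than 25 mm (distance of any of forceps, dish, stopper, beaker, bottle, jar from where it was at the start of the episode above 0.025 m).
It also fails if it takes over 56 s, if anything falls off the work surface, if the arm or the gripper's body presses on something with over 40 N, if the wrist force passes 120 N, or if a joint passes its speed limit or range.

ROBOT

A 7-joint arm with a two-finger parallel gripper is mounted at the origin on the work surface. World frame = base frame: x ahead of the robot, y to its left, z up, the work surface at z = 0. Lengths are in m, angles in rad, forces in N, time in s.
With the tool pointing down it reaches from about 0.425 to 0.975 m from the base axis. Payload 16.7 kg.
Tool frame: the origin (TCP) lies at the very end of the fingers, on their centre line; the grasp point (between the pads) lies 19 mm behind it (hold_point_z is the z of the grasp point in the tool frame, in m); z points along the fingers, x is the direction in which the jaws open and shut, and the axes are right-handed (so a half turn about z gives the same grasp; the last joint's range is limited). The gripper opens to 85 mm and grips with 20 to 120 N. Pads are 22 mm wide; open, the fingers measure 114 mm over their backs; the gripper's body (76 mm by 85 mm) begins 54 mm behind the grasp point. The pads swing forward as they close: fully open they stand 13 mm farther back than shut.
Start: joints at [1.171, 0.426, 0.074, 1.606, -0.034, 1.111, -0.067], TCP at [0.167, -0.654, 0.231] pointing down, gripper open.
Joint ranges: [-2.85, 2.85], [-0.5, 2.14], [-1.23, 1.37], [0.21, 2.46], [-1.02, 4.16], [0.16, 2.05], [-2.73, 2.73]. Speed limits (rad/s): [1.89, 1.89, 2.39, 2.39, 3.01, 3.01, 3.01].

INTERFACE

Orientations are given as a 3x3 rotation matrix whose columns are the frame's x, y, z axes.
In Python, from cell import * gives the robot as it stands.
- The arm moves only by the tool servo_tool, never from a script. Its argument "plan" is a list of rows, each a list of 7 numbers: the shift along the tool's x, y, z in mm, then the turn, a rotation vector about the tool's x, y, z in degrees, then the finger opening in mm, from 0 to 85.4. In form: [[dx, dy, dz, ax, ay, az, fingers], ...]. A call has 1 to 12 rows; each row is the pose to reach, as a shift and turn from the pose commanded when the call began, along the tool's axes at that moment; what a row does not reach only later rows make up. A row lasts 1/12 s, in which the tool goes at most 41.7 mm and 7.16 degrees, less where a joint would pass 70% of its speed; a pose out of reach is approached as far as the arm can. A call with a gripper value outside its range is refused whole. The fingers move at their own pace and stop on an object; "newtons" is the grip in N (left out, the last holds). Time passes only in rows, so rows that repeat a pose let the fingers close. It gives the time, the measured TCP pose, the force and the opening at its end, in the units of the state.
- state(): the state, without advancing time (a new reading comes with each control period).
- camera(name): name is "side" or "top"; returns the picture (480x640x3 uint8, red, green, blue); there is no depth.
- camera_params(name): a dict with "fx", "fy", "cx", "cy" (pixels), "R" (3x3) and "t" (3): a world point X has camera coordinates R X + t. Camera axes: x right, y down, z forward; pixel columns grow to the right and rows downward; lengths in m; the calibration is good to about 2 mm. A picture is of the moment at which its call begins. camera_params takes no time and is no camera call.
- close_job(): hands the job in, once; it reports no verdict.
Trained networks look in the newest picture that a camera, given by its name, has taken for a name from the list of things; names that differ only in an ending like _2 or _b are one class to them, and where a whole thing is asked for, a point or a joint stands for the part that bears it (a point fixed in the world has none). Each returns a list of dicts, best first, with "confidence" (0 to 1); they miss things now and then, are a little off and sometimes report something else, mostly with a low value. They report only what shows in the picture. A call takes as long as a camera call. They do not tell look-alikes from the thing itself.
- spot_in(name, camera): "point" ([x, y, z] in m, in world coordinates, good to about 4 mm: the middle of the surface that is visible of it).
The state is a dict: "time": time; "qpos": joint angles; "joint_velocities": joint speeds; "joint_torque": joint torques, N m; "eef_pos": TCP position; "eef_rot": TCP orientation; "contact_force": force on the tool from outside, world axes, zero at the start; "torque": the same for the moment, N m; "opening": finger opening in m.
Only numpy, scipy, OpenCV 4.12 (cv2) and the standard library are available. Lean on these libraries where they do the work, as an engineer would, in place of code of your own. Each camera call takes 0.05 s, during which the arm holds its last target. There are 200 camera calls.

## Working session

There is one attempt and no reset: what is moved stays moved. The work goes in short steps, Python scripts to look and compute and a tool call to move; the robot and the scene stay as the last step left them, time stands still between calls to the robot, and variables do not carry over. Pictures are saved under pics/ and viewed, about 8 in all and at most 12, crops included, and the job is handed in when it is done.

Besides the shell and the picture viewer there is one more tool, called after "Request:" as name(argument=value, ...) on one line, values as JSON. servo_tool: Moves the arm, as the interface text tells. Its arguments: {"type":"object","properties":{"plan":{"type":"array","items":{"type":"array","items":{"type":"number"}}},"newtons":{"type":"number"}},"required":["plan"]}

```bash
mkdir -p pics; ls; python3 - <<'E'
from cell import *
import cv2
s=state();print(s['time'],s['eef_pos'],s['eef_rot'],s['opening'])
for c in('top','side'):
    im=camera(c);cv2.imwrite(f'pics/{c}0.png',im[:,:,::-1])
    for n in('tote','tote_handle','tote_spout','weight_knob','balance_pan','mass0_mid','forceps','dish','stopper','beaker','bottle','jar'):
        r=spot_in(n,c);print(c,n,[(([round(float(v),3) for v in d['point']]),round(d['confidence'],2)) for d in r[:5]])
E
```

```text
pics
0.0 [ 0.16739443 -0.65349133  0.23059585] [[ 2.48105470e-01 -9.68732943e-01 -4.00278650e-04]
 [-9.68732136e-01 -2.48105781e-01  1.25331472e-03]
 [-1.31343870e-03  7.68085557e-05 -9.99999134e-01]] 0.08539058380621131
top tote [([0.553, -0.222, 0.0], 0.77)]
top tote_handle [([0.556, -0.227, 0.004], 0.61), ([0.463, -0.243, 0.01], 0.58)]
top tote_spout [([0.557, -0.221, 0.006], 0.64), ([0.776, -0.086, 0.104], 0.34)]
top weight_knob [([0.667, 0.116, 0.053], 0.83), ([0.579, -0.165, 0.06], 0.71), ([0.36, -0.059, 0.054], 0.67), ([0.372, 0.033, 0.051], 0.61)]
top balance_pan [([0.497, 0.199, 0.052], 0.82)]
top mass0_mid [([0.553, -0.308, 0.014], 0.52), ([0.499, 0.2, 0.05], 0.37)]
top forceps [([0.558, 0.001, 0.006], 0.74)]
top dish [([0.678, 0.005, 0.019], 0.78), ([0.451, 0.011, 0.034], 0.17)]
top stopper [([0.452, 0.012, 0.033], 0.66), ([0.577, -0.165, 0.06], 0.38)]
top beaker [([0.812, 0.075, 0.05], 0.98), ([0.577, -0.163, 0.058], 0.73)]
top bottle [([0.773, -0.083, 0.103], 0.81)]
top jar [([0.766, 0.184, 0.086], 0.74)]
side tote [([0.545, -0.224, 0.006], 0.78)]
side tote_handle [([0.548, -0.225, 0.007], 0.75), ([0.55, -0.253, 0.017], 0.72)]
side tote_spout [([0.55, -0.23, 0.007], 0.56)]
side weight_knob [([0.366, 0.025, 0.051], 0.83), ([0.351, -0.078, 0.047], 0.77), ([0.58, -0.179, 0.055], 0.64), ([0.671, 0.107, 0.049], 0.56)]
side balance_pan [([0.496, 0.172, 0.046], 0.77)]
side mass0_mid [([0.676, -0.006, 0.014], 0.63)]
side forceps [([0.551, 0.002, 0.004], 0.92)]
side dish [([0.682, -0.004, 0.018], 0.93), ([0.546, -0.227, 0.008], 0.54)]
side stopper [([0.448, 0.002, 0.017], 0.74), ([0.68, -0.006, 0.016], 0.64)]
side beaker [([0.792, 0.048, 0.07], 0.75)]
side bottle [([0.781, -0.11, 0.087], 0.6), ([0.797, 0.048, 0.068], 0.32)]
side jar [([0.769, 0.168, 0.061], 0.96)]
```

View pics/top0.png

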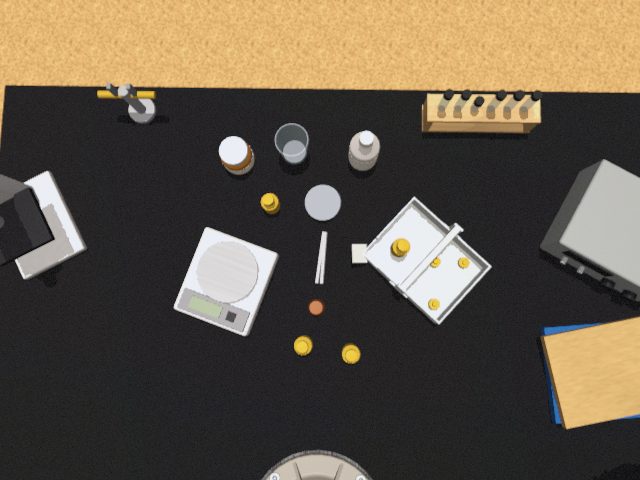

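View pics/side0.png

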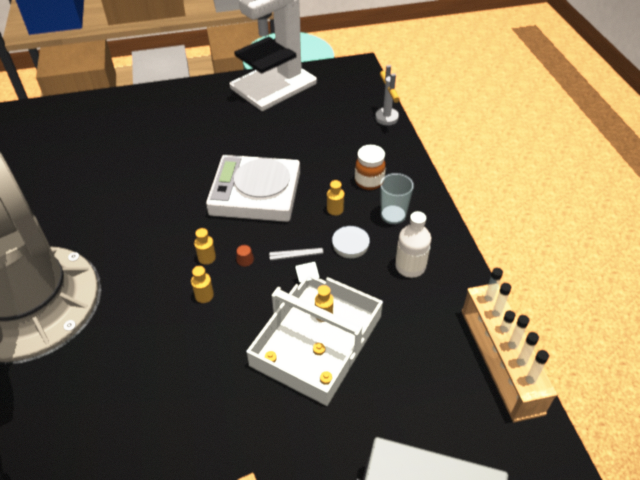

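Four look-alike weights show in the top view: in the tote (401,246), beside the balance (270,203), and near the base (303,345) and (351,354). The one in the tote is farthest right and stands in the tote's +x half, so it's the one meant. The lip is at the tote's left corner (360,253). I'll confirm both in an enlarged crop.

```bash
cat > h.py <<'E'
from cell import *
import cv2, numpy as np
def bp(c,u,v,z):
    p=camera_params(c);R=np.array(p['R']);t=np.array(p['t'])
    o=-R.T@t; d=R.T@np.array([(u-p['cx'])/p['fx'],(v-p['cy'])/p['fy'],1]); return o+d*(z-o[2])/d[2]
def pj(c,X):
    p=camera_params(c);q=np.array(p['R'])@np.array(X)+np.array(p['t']);return np.array([p['fx']*q[0]/q[2]+p['cx'],p['fy']*q[1]/q[2]+p['cy']])
E
python3 - <<'E'
from h import *
a=cv2.imread('pics/top0.png')[185:335,340:500];b=cv2.imread('pics/side0.png')[265:405,240:390]
a=cv2.resize(a,(400*1,375),interpolation=3);b=cv2.resize(b,(400,373),interpolation=3)
o=np.zeros((375,800,3),np.uint8);o[:,:400]=a;o[:373,400:]=b;cv2.imwrite('pics/crop1.png',o)
for c in('top','side'):
    p=camera_params(c);print(c,-np.array(p['R']).T@np.array(p['t']),p['fx'])
E
```

```text
top [ 0.46507032 -0.02259743  1.20028967] 541.8972170767378
side [ 0.42433551 -0.86111043  1.00989379] 616.1564010910452
```

View pics/crop1.png

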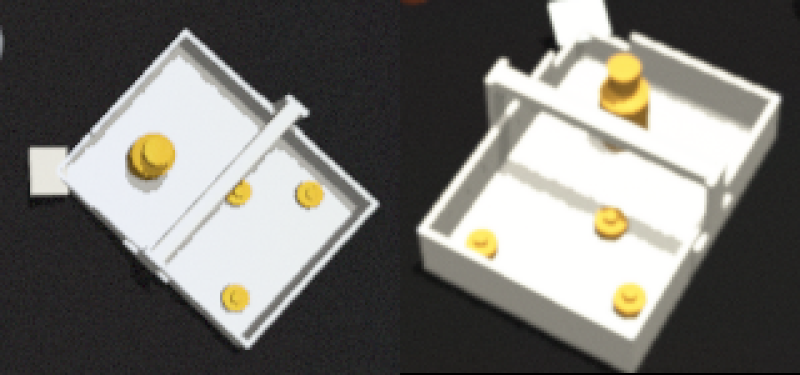

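```bash
python3 - <<'E'
from h import *
from scipy.optimize import least_squares
loc=[(110,-83,50),(-110,-83,50),(-110,83,50)]
T=[(414.2,197.2),(491.2,266.8),(438.6,324)]
S=[(240+378/2.667,265+97/2.667),(240+232/2.667,265+372/2.667),(240+22/2.667,265+232/2.667)]
def W(p,l):
    c,s=np.cos(p[2]),np.sin(p[2]);l=np.array(l)/1000
    return np.array([p[0]+c*l[0]-s*l[1],p[1]+s*l[0]+c*l[1],l[2]])
def res(p): return np.concatenate([pj('top',W(p,l))-q for l,q in zip(loc,T)]+[pj('side',W(p,l))-q for l,q in zip(loc,S)])
r=least_squares(res,[.555,-.222,.75]);p=r.x;print(p,np.degrees(p[2]),r.fun.round(1))
for l in [(0,0,92),(0,88,92),(0,-88,92),(106,79,4)]:print(l,W(p,l).round(4),pj('top',W(p,l)).round(1),pj('side',W(p,l)).round(1))
def kn(x): return np.concatenate([pj('top',x)-[403.2,245],pj('side',x)-[324.2,292]])
k=least_squares(kn,[.58,-.17,.075]);print('knob',k.x,k.fun.round(1),bp('top',403.2,245,.079))
d=k.x[:2]-p[:2];c,s=np.cos(p[2]),np.sin(p[2]);print('knob in tote',c*d[0]+s*d[1],-s*d[0]+c*d[1])
u=np.array(bp('top',227,272,.061));print('pan',u)
E=np.array(state()['eef_rot']);pos=np.array(state()['eef_pos'])
print('tool delta to above knob mm',1000*E.T@(np.array([k.x[0],k.x[1],.2])-pos))
from numpy import arctan2,degrees as D
print('tool x yaw',D(arctan2(E[1,0],E[0,0])),'tote y yaw',D(p[2])+90)
E
```

```text
[ 0.55525091 -0.22657995  0.83453419] 47.81528718848018 [ 2.3 -0.8  2.8 -0.2  2.6  0.4  0.6  2.2 -0.3 -9.8 -2.1  1.4]
(0, 0, 92) [ 0.5553 -0.2266  0.092 ] [432.4 258. ] [316.1 314.6]
(0, 88, 92) [ 0.49   -0.1675  0.092 ] [403.2 289.5] [274.9 295.5]
(0, -88, 92) [ 0.6205 -0.2857  0.092 ] [461.2 226.8] [359.5 334.8]
(106, 79, 4) [ 0.5679 -0.095   0.004 ] [365.3 254.3] [308.6 287. ]
knob [ 0.58311118 -0.16909885  0.07729779] [ 0.  -0.3 -0.3  0.1] [ 0.58227175 -0.16881897  0.079     ]
knob in tote 0.06130137115470129 0.017955868316838403
pan [0.52042577 0.19925365 0.061     ]
tool delta to above knob mm [-366.45630308 -522.90374617   31.34081516]
tool x yaw -75.63272857725843 tote y yaw 137.81528718848017
```

The crop shows one weight in the tote next to the notch and its lip (crop 155,155), which confirms the choice. I'll move above it.

Request:
servo_tool(plan=[[-366, -523, 31, 0, 0, -33.4, 85], [-366, -523, 31, 0, 0, -33.4, 85], [-366, -523, 31, 0, 0, -33.4, 85], [-366, -523, 31, 0, 0, -33.4, 85], [-366, -523, 31, 0, 0, -33.4, 85], [-366, -523, 31, 0, 0, -33.4, 85], [-366, -523, 31, 0, 0, -33.4, 85], [-366, -523, 31, 0, 0, -33.4, 85], [-366, -523, 31, 0, 0, -33.4, 85], [-366, -523, 31, 0, 0, -33.4, 85], [-366, -523, 31, 0, 0, -33.4, 85], [-366, -523, 31, 0, 0, -33.4, 85]])

```text
time: 2.3
eef_pos: [0.4939, -0.2733, 0.2073]
eef_rot: [[0.74, -0.672, 0.001], [-0.672, -0.74, -0.0], [0.001, -0.0, -1.0]]
contact_force: [0.7, -0.9, -0.2]
opening: 0.0851
```

```bash
cat >> h.py <<'E'
def go(x,y,z,yaw=None):
    s=state();E=np.array(s['eef_rot']);p=np.array(s['eef_pos'])
    print('t',s['time'],'pos',p.round(4),'delta',(1000*E.T@(np.array([x,y,z])-p)).round(1),'yaw',np.degrees(np.arctan2(E[1,0],E[0,0])).round(1),'F',np.array(s['contact_force']).round(1),'open',s['opening'],'q',np.array(s['qpos']).round(2))
E
python3 -c "
from h import *
go(.5827,-.169,.2); print(bp('side',262,180,.061))"
```

```text
t 2.3 pos [ 0.4939 -0.2733  0.2073] delta [  -4.3 -136.9    7.3] yaw -42.2 F [ 0.7 -0.9 -0.2] open 0.08512417896807352 q [ 0.61  0.28 -0.27  1.87  0.09  1.   -0.43]
[0.52023901 0.18654547 0.061     ]
```

Request:
servo_tool(plan=[[-4, -42, 7, 0, 0, 0, 85], [-4, -83, 7, 0, 0, 0, 85], [-4, -112, 27, 0, 0, 0, 85], [-4, -112, 50, 0, 0, 0, 85], [-4, -112, 50, 0, 0, 0, 85], [-4, -112, 50, 0, 0, 0, 85]])

```text
time: 2.8
eef_pos: [0.5643, -0.1894, 0.1564]
eef_rot: [[0.741, -0.672, -0.002], [-0.672, -0.741, 0.001], [-0.002, 0.001, -1.0]]
contact_force: [0.8, -0.0, 0.5]
opening: 0.0845
```

```bash
python3 -c "
from h import *
go(.5827,-.169,.058)
cv2.imwrite('pics/t1.png',cv2.resize(np.hstack([camera('top')[170:340,330:530],camera('side')[230:400,220:420]])[:,:,::-1],(800,340),interpolation=3))"
```

```text
t 2.8 pos [ 0.5643 -0.1894  0.1564] delta [  0.1 -27.5  98.4] yaw -42.2 F [ 0.8 -0.   0.5] open 0.08454200840598422 q [ 0.45  0.39 -0.3   1.84  0.14  0.93 -0.65]
```

View pics/t1.png

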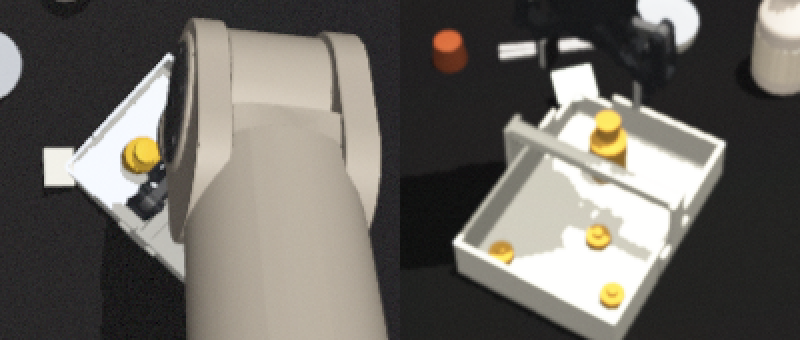

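The gripper is clear and lined up beside the knob (crop 145,152), with 27 mm to go. Next: shift, descend and grip.

Request:
servo_tool(plan=[[0, -27.5, 0, 0, 0, 0, 85], [0, -27.5, 30, 0, 0, 0, 85], [0, -27.5, 60, 0, 0, 0, 85], [0, -27.5, 85, 0, 0, 0, 85], [0, -27.5, 98, 0, 0, 0, 85], [0, -27.5, 98, 0, 0, 0, 85], [0, -27.5, 98, 0, 0, 0, 10], [0, -27.5, 98, 0, 0, 0, 10], [0, -27.5, 98, 0, 0, 0, 10], [0, -27.5, 98, 0, 0, 0, 10], [0, -27.5, 98, 0, 0, 0, 10], [0, -27.5, 98, 0, 0, 0, 10]], newtons=50)

```text
time: 3.9
eef_pos: [0.5841, -0.1688, 0.0601]
eef_rot: [[0.74, -0.672, 0.001], [-0.672, -0.74, -0.0], [0.001, -0.001, -1.0]]
contact_force: [-2.9, 1.5, 9.6]
opening: 0.0222
```

Request:
servo_tool(plan=[[0, 0, 0, 0, 0, 0, 10], [0, 0, 0, 0, 0, 0, 10], [0, 0, 0, 0, 0, 0, 10], [0, 0, 0, 0, 0, 0, 10]])

```text
time: 4.23
eef_pos: [0.5841, -0.1688, 0.0601]
eef_rot: [[0.741, -0.672, 0.001], [-0.672, -0.741, -0.0], [0.001, -0.001, -1.0]]
contact_force: [-2.4, 1.3, 10.3]
opening: 0.0224
```

```bash
python3 -c "
from h import *
go(.5827,-.169,.058);cv2.imwrite('pics/t2.png',cv2.resize(np.hstack([camera('top')[170:340,330:530],camera('side')[230:400,220:420]])[:,:,::-1],(800,340),interpolation=3))"
```

```text
t 4.2333 pos [ 0.5841 -0.1688  0.0601] delta [-0.9  1.1  2.1] yaw -42.2 F [-2.4  1.3 10.3] open 0.02244008658009166 q [ 0.39  0.53 -0.28  1.88  0.2   0.76 -0.74]
```

Request:
servo_tool(plan=[[0, 0, -8, 0, 0, 0, 10], [0, 0, -25, 0, 0, 0, 10], [0, 0, -50, 0, 0, 0, 10], [0, 0, -80, 0, 0, 0, 10], [0, 0, -110, 0, 0, 0, 10], [0, 0, -130, 0, 0, 0, 10], [-8, -6, -135, 0, 0, 0, 10], [-24, -18, -135, 0, 0, 0, 10], [-45, -35, -135, 0, 0, 0, 10], [-68, -53, -135, 0, 0, 0, 10], [-90, -70, -135, 0, 0, 0, 10], [-90, -70, -135, 0, 0, 0, 10]])

```text
time: 5.33
eef_pos: [0.5625, -0.0499, 0.1935]
eef_rot: [[0.745, -0.667, -0.001], [-0.667, -0.745, 0.002], [-0.003, -0.001, -1.0]]
contact_force: [-0.4, -0.1, -3.8]
opening: 0.0223
```

```bash
python3 -c "
from h import *
go(.520,.193,.195);cv2.imwrite('pics/t3.png',np.vstack([camera('top')[140:360,150:550],camera('side')[130:400,190:590]])[:,:,::-1])"
```

```text
t 5.3333 pos [ 0.5625 -0.0499  0.1935] delta [-193.7 -152.5   -0.9] yaw -41.9 F [-0.4 -0.1 -3.8] open 0.022298416519498945 q [ 0.28  0.31 -0.37  1.88  0.13  0.98 -0.87]
```

View pics/t3.png

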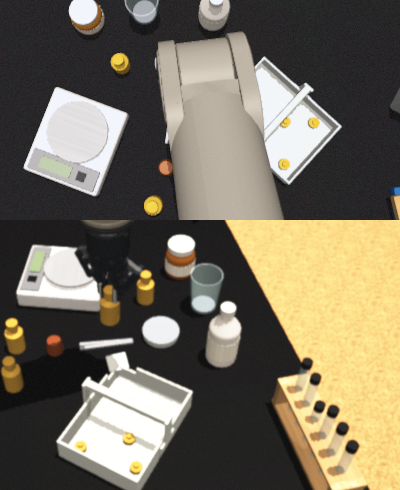

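The weight hangs upright in the gripper (side crop 110,305) and the tote hasn't moved. I'll carry it to the pan.

Request:
servo_tool(plan=[[-20, -15, 0, 0, 0, 0, 10], [-44, -35, 0, 0, 0, 0, 10], [-68, -54, 0, 0, 0, 0, 10], [-92, -73, 0, 0, 0, 0, 10], [-116, -92, 0, 0, 0, 0, 10], [-140, -110, 0, 0, 0, 0, 10], [-162, -127, 0, 0, 0, 0, 10], [-180, -142, 0, 0, 0, 0, 10], [-190, -150, 0, 0, 0, 0, 10], [-194, -152.5, 0, 0, 0, 0, 10], [-194, -152.5, 0, 0, 0, 0, 10], [-194, -152.5, 0, 0, 0, 0, 10]])

```text
time: 6.43
eef_pos: [0.5231, 0.1853, 0.1937]
eef_rot: [[0.74, -0.673, -0.001], [-0.673, -0.74, -0.001], [0.0, 0.001, -1.0]]
contact_force: [0.6, -0.3, -4.8]
opening: 0.0222
```

Request:
servo_tool(plan=[[0, 0, 15, 0, 0, 0, 10], [0, 0, 32, 0, 0, 0, 10], [0, 0, 48, 0, 0, 0, 10], [0, 0, 60, 0, 0, 0, 10], [0, 0, 66, 0, 0, 0, 10], [0, 0, 69, 0, 0, 0, 10], [0, 0, 70, 0, 0, 0, 10], [0, 0, 70, 0, 0, 0, 10], [0, 0, 70, 0, 0, 0, 10]])

```text
time: 7.18
eef_pos: [0.5233, 0.1868, 0.1248]
eef_rot: [[0.74, -0.672, 0.001], [-0.672, -0.74, 0.0], [0.0, -0.001, -1.0]]
contact_force: [0.5, -0.7, -4.3]
opening: 0.0225
```

```bash
python3 -c "
from h import *
go(.520,.193,.117);cv2.imwrite('pics/t4.png',np.hstack([camera('top')[170:370,120:420],camera('side')[100:300,150:450]])[:,:,::-1])"
```

```text
t 7.1833 pos [0.5233 0.1868 0.1248] delta [-6.7 -2.4  7.8] yaw -42.2 F [ 0.5 -0.7 -4.3] open 0.02251711303092799 q [-0.09  0.39 -0.46  1.95  0.23  0.85 -1.4 ]
```

View pics/t4.png

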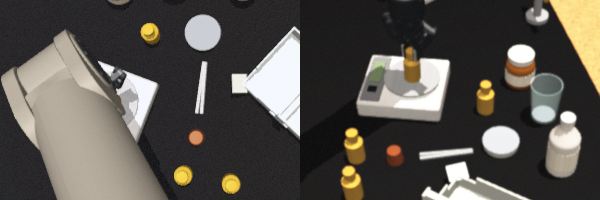

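The weight is centred over the pan (side crop 412,75), about 8 mm up. Lower it to touch.

Request:
servo_tool(plan=[[0, 0, 2, 0, 0, 0, 10], [0, 0, 4, 0, 0, 0, 10], [0, 0, 5, 0, 0, 0, 10], [0, 0, 6, 0, 0, 0, 10], [0, 0, 6.5, 0, 0, 0, 10], [0, 0, 6.5, 0, 0, 0, 10]])

```text
time: 7.78
eef_pos: [0.5228, 0.1867, 0.1174]
eef_rot: [[0.74, -0.672, -0.0], [-0.672, -0.74, -0.0], [-0.0, 0.0, -1.0]]
contact_force: [-1.0, 0.4, -4.1]
opening: 0.0225
```

Request:
servo_tool(plan=[[0, 0, 0.5, 0, 0, 0, 10], [0, 0, 1, 0, 0, 0, 10], [0, 0, 1.5, 0, 0, 0, 10], [0, 0, 1.5, 0, 0, 0, 10]])

```text
time: 8.12
eef_pos: [0.5234, 0.1873, 0.1171]
eef_rot: [[0.741, -0.672, 0.002], [-0.672, -0.741, 0.001], [0.001, -0.002, -1.0]]
contact_force: [-3.3, -0.1, 11.0]
opening: 0.0224
```

In contact. Release, then rise.

Request:
servo_tool(plan=[[0, 0, -0.5, 0, 0, 0, 24], [0, 0, -0.5, 0, 0, 0, 32], [0, 0, -0.5, 0, 0, 0, 50], [0, 0, -0.5, 0, 0, 0, 70], [0, 0, -0.5, 0, 0, 0, 70], [0, 0, -10, 0, 0, 0, 70], [0, 0, -30, 0, 0, 0, 70], [0, 0, -60, 0, 0, 0, 70], [0, 0, -90, 0, 0, 0, 70], [0, 0, -100, 0, 0, 0, 70], [0, 0, -100, 0, 0, 0, 70]])

```text
time: 9.03
eef_pos: [0.5242, 0.1873, 0.2197]
eef_rot: [[0.74, -0.672, 0.005], [-0.672, -0.74, 0.002], [0.003, -0.004, -1.0]]
contact_force: [-0.3, -1.0, 0.0]
opening: 0.0699
```

```bash
python3 -c "
from h import *
go(.5553,-.2266,.2)
side=camera('side');cv2.imwrite('pics/t5.png',cv2.resize(side[130:300,180:380],(700,595))[:,:,::-1])
print([(np.round(d['point'],3),d['confidence']) for d in spot_in('weight_knob','side')])"
```

```text
t 9.0333 pos [0.5242 0.1873 0.2197] delta [301.2 285.7  19.2] yaw -42.2 F [-0.3 -1.   0. ] open 0.0698636098520526 q [-0.05  0.28 -0.48  1.87  0.15  1.03 -1.33]
[(array([0.668, 0.104, 0.047]), 0.9), (array([0.367, 0.023, 0.053]), 0.86), (array([ 0.351, -0.078,  0.05 ]), 0.82), (array([0.522, 0.176, 0.104]), 0.79), (array([ 0.55 , -0.218,  0.002]), 0.29)]
```

View pics/t5.png

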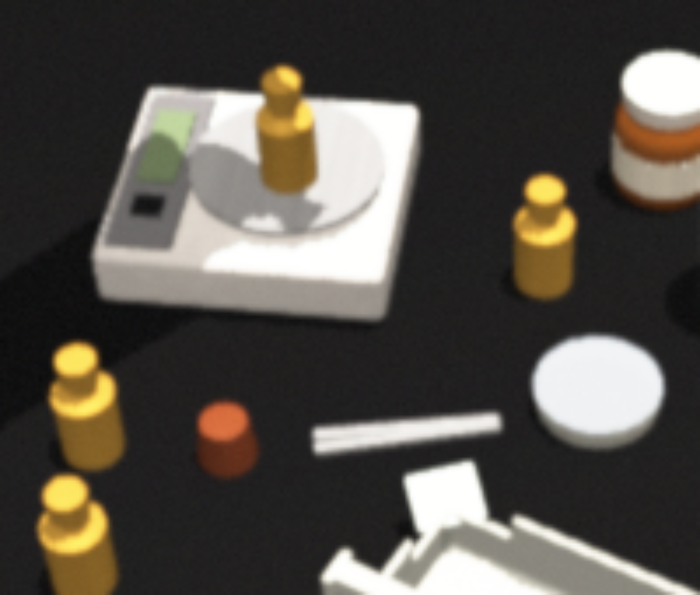

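The picture shows the weight upright and free on the pan (285,130). Now over to the tote handle, turning the tool 90° about its axis on the way.

Request:
servo_tool(plan=[[301, 286, 0, 0, 0, 90, 80], [301, 286, 0, 0, 0, 90, 80], [301, 286, 0, 0, 0, 90, 80], [301, 286, 0, 0, 0, 90, 80], [301, 286, 0, 0, 0, 90, 80], [301, 286, 0, 0, 0, 90, 80], [301, 286, 0, 0, 0, 90, 80], [301, 286, 0, 0, 0, 90, 80], [301, 286, 0, 0, 0, 90, 80], [301, 286, 0, 0, 0, 90, 80], [301, 286, 0, 0, 0, 90, 80], [301, 286, 0, 0, 0, 90, 80]])

```text
time: 10.13
eef_pos: [0.5523, -0.2303, 0.2143]
eef_rot: [[-0.626, -0.779, -0.003], [-0.779, 0.626, -0.0], [0.002, 0.002, -1.0]]
contact_force: [-0.0, 1.4, 1.0]
opening: 0.0804
```

```bash
python3 - <<'E'
from h import *
from scipy.optimize import least_squares
def W(p,l):
    c,s=np.cos(p[2]),np.sin(p[2]);l=np.array(l)/1000
    return np.array([p[0]+c*l[0]-s*l[1],p[1]+s*l[0]+c*l[1],l[2]])
T=[((110,-83,50),'top',(414.2,197.2)),((-110,-83,50),'top',(491.2,266.8)),((-110,83,50),'top',(438.6,324)),((0,-88,100),'top',(458,227)),((0,88,100),'top',(402.5,289.8)),
((110,-83,50),'side',(381.7,301.4)),((-110,83,50),'side',(248.2,352))]
r=least_squares(lambda p:np.concatenate([pj(c,W(p,l))-q for l,c,q in T]),[.555,-.222,.83])
p=r.x;print(p,np.degrees(p[2]),r.fun.round(1))
go(p[0],p[1],.073)
E
```

```text
[ 0.55537739 -0.22162869  0.84190319] 48.237499729775095 [-0.5 -0.8  0.5 -0.8  0.7  0.2  1.4 -1.  -1.  -0.3 -0.3 -0.3 -2.2 -0.5]
t 10.1333 pos [ 0.5523 -0.2303  0.2143] delta [ -8.9   2.7 141.3] yaw -128.8 F [-0.   1.4  1. ] open 0.08036579451236799 q [ 0.31  0.32 -0.03  1.8   0.01  1.03 -1.97]
```

Before gripping, I'll test in free air that the arm can make the tilt toward world +y (the corner's direction) with this wrist setting.

Request:
servo_tool(plan=[[0, 0, -60, 23.8, 29.6, 0, 80], [0, 0, -60, 23.8, 29.6, 0, 80], [0, 0, -60, 23.8, 29.6, 0, 80], [0, 0, -60, 23.8, 29.6, 0, 80], [0, 0, -60, 23.8, 29.6, 0, 80], [0, 0, -60, 23.8, 29.6, 0, 80], [0, 0, -60, 23.8, 29.6, 0, 80], [0, 0, -60, 23.8, 29.6, 0, 80]])

```text
time: 10.8
eef_pos: [0.5533, -0.2268, 0.2749]
eef_rot: [[-0.618, -0.786, 0.006], [-0.623, 0.485, -0.614], [0.48, -0.383, -0.789]]
contact_force: [-0.2, -0.0, -0.2]
opening: 0.0797
```

```bash
python3 -c "
from h import *
go(.5554,-.2216,.1);print(np.array(state()['eef_rot']).round(3))
from scipy.spatial.transform import Rotation as R
E=np.array(state()['eef_rot']);y=np.radians(48.2-180);D=np.array([[np.cos(y),np.sin(y),0],[np.sin(y),-np.cos(y),0],[0,0,-1]]);print('back',R.from_matrix(E.T@D).as_rotvec(degrees=True).round(1))"
```

```text
t 10.8 pos [ 0.5533 -0.2268  0.2749] delta [-88.5  67.8 134.8] yaw -134.8 F [-0.2 -0.  -0.2] open 0.07966800331001561 q [-0.1   0.25  0.02  1.91  0.73  1.15 -2.69]
[[-0.618 -0.786  0.006]
 [-0.623  0.485 -0.614]
 [ 0.48  -0.383 -0.789]]
back [-24.6 -28.8   3.6]
```

That works, but joint 7 ends at −2.69, right at its limit of −2.73. I'll use the half-turned grasp instead.

Request:
servo_tool(plan=[[-19, 12, 21, -24.6, -28.8, 3.6, 80], [-19, 12, 21, -24.6, -28.8, 3.6, 80], [-19, 12, 21, -24.6, -28.8, 3.6, 80], [-19, 12, 21, -24.6, -28.8, 3.6, 80], [-19, 12, 21, -24.6, -28.8, 3.6, 80], [-19, 12, 21, -24.6, -28.8, 3.6, 80], [-19, 12, 21, -24.6, -28.8, 3.6, 80]])

```text
time: 11.38
eef_pos: [0.5553, -0.2279, 0.2465]
eef_rot: [[-0.674, -0.739, 0.004], [-0.739, 0.674, 0.0], [-0.003, -0.003, -1.0]]
contact_force: [0.1, -1.6, 0.6]
opening: 0.0797
```

Request:
servo_tool(plan=[[0, 0, 0, 0, 0, -90, 80], [0, 0, 0, 0, 0, -90, 80], [0, 0, 0, 0, 0, -90, 80], [0, 0, 0, 0, 0, -90, 80], [0, 0, 0, 0, 0, -90, 80], [0, 0, 0, 0, 0, -90, 80], [0, 0, 0, 0, 0, -90, 80], [0, 0, 0, 0, 0, -90, 80], [0, 0, 0, 0, 0, -90, 80], [0, 0, 0, 0, 0, -90, 80], [0, 0, 0, 0, 0, -90, 80], [0, 0, 0, 0, 0, -90, 80]])

```text
time: 12.38
eef_pos: [0.5562, -0.2229, 0.246]
eef_rot: [[0.7, -0.714, 0.003], [-0.714, -0.7, -0.003], [0.004, -0.0, -1.0]]
contact_force: [0.0, -0.7, -0.2]
opening: 0.0802
```

Request:
servo_tool(plan=[[0, 0, 0, 0, 0, -90, 80], [0, 0, 0, 0, 0, -90, 80], [0, 0, 0, 0, 0, -90, 80], [0, 0, 0, 0, 0, -90, 80], [0, 0, 0, 0, 0, -90, 80], [0, 0, 0, 0, 0, -90, 80], [0, 0, 0, 0, 0, -90, 80], [0, 0, 0, 0, 0, -90, 80], [0, 0, 0, 0, 0, -90, 80], [0, 0, 0, 0, 0, -90, 80], [0, 0, 0, 0, 0, -90, 80], [0, 0, 0, 0, 0, -90, 80]])

```text
time: 13.38
eef_pos: [0.5562, -0.2229, 0.246]
eef_rot: [[0.762, 0.648, 0.003], [0.648, -0.762, -0.003], [0.0, 0.004, -1.0]]
contact_force: [0.5, 0.6, -0.2]
opening: 0.0798
```

```bash
cat >>h.py <<'E'
from scipy.spatial.transform import Rotation as R
def turn(yaw,tilt=0,az=0):
    "rotvec to pose: tool down at yaw, then z-axis leaning by tilt toward world azimuth az (deg)"
    E=np.array(state()['eef_rot']);y=np.radians(yaw);D=np.array([[np.cos(y),np.sin(y),0],[np.sin(y),-np.cos(y),0],[0,0,-1]])
    a=np.radians(az);Q=R.from_rotvec(np.radians(tilt)*np.array([-np.sin(a),np.cos(a),0])).as_matrix()
    print('turn',R.from_matrix(E.T@Q@D).as_rotvec(degrees=True).round(1))
E
python3 -c "
from h import *
go(.5554,-.2216,.073);turn(48.2)
cv2.imwrite('pics/t6.png',np.hstack([camera('top')[170:370,320:620],camera('side')[200:400,180:480]])[:,:,::-1])"
```

```text
t 13.3833 pos [ 0.5562 -0.2229  0.246 ] delta [  0.2  -2.2 173. ] yaw 40.4 F [ 0.5  0.6 -0.2] open 0.07983848431050446 q [ 0.68  0.33 -0.51  1.74  0.18  1.11  0.82]
turn [ 0.2 -0.  -7.8]
```

View pics/t6.png

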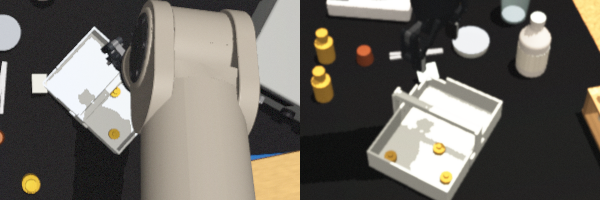

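The tote hasn't moved, with its bar from about crop (80,125) to (125,70) under the gripper. Descend and grip the bar.

Request:
servo_tool(plan=[[0, -2, 30, 0, 0, -4, 80], [0, -2, 65, 0, 0, -7.8, 80], [0, -2, 100, 0, 0, -7.8, 80], [0, -2, 130, 0, 0, -7.8, 80], [0, -2, 155, 0, 0, -7.8, 80], [0, -2, 168, 0, 0, -7.8, 80], [0, -2, 172, 0, 0, -7.8, 80], [0, -2, 172, 0, 0, -7.8, 80], [0, -2, 172, 0, 0, -7.8, 40], [0, -2, 172, 0, 0, -7.8, 25], [0, -2, 172, 0, 0, -7.8, 20], [0, -2, 172, 0, 0, -7.8, 16]], newtons=30)

```text
time: 14.48
eef_pos: [0.5556, -0.2218, 0.0749]
eef_rot: [[0.672, 0.741, 0.003], [0.741, -0.672, -0.003], [0.0, 0.004, -1.0]]
contact_force: [0.5, -0.0, 0.1]
opening: 0.0325
```

Request:
servo_tool(plan=[[0, 0, 0, 0, 0, 0, 10], [0, 0, 0, 0, 0, 0, 5], [0, 0, 0, 0, 0, 0, 5], [0, 0, 0, 0, 0, 0, 5], [0, 0, 0, 0, 0, 0, 5]], newtons=110)

```text
time: 14.9
eef_pos: [0.5552, -0.2217, 0.0746]
eef_rot: [[0.672, 0.741, 0.002], [0.741, -0.672, -0.003], [-0.0, 0.003, -1.0]]
contact_force: [-4.2, 0.1, 11.6]
opening: 0.0121
```

```bash
python3 -c "
from h import *
go(.5554,-.2216,.3);turn(48.2)
cv2.imwrite('pics/t7.png',cv2.resize(np.hstack([camera('top')[180:340,330:530],camera('side')[230:390,200:400]]),(800,320))[:,:,::-1])"
```

```text
t 14.9 pos [ 0.5552 -0.2217  0.0746] delta [ 1.000e-01  8.000e-01 -2.254e+02] yaw 47.8 F [-4.2  0.1 11.6] open 0.01214471423734122 q [ 0.64  0.52 -0.47  1.89  0.32  0.8   0.83]
turn [ 0.2  0.  -0.4]
```

View pics/t7.png

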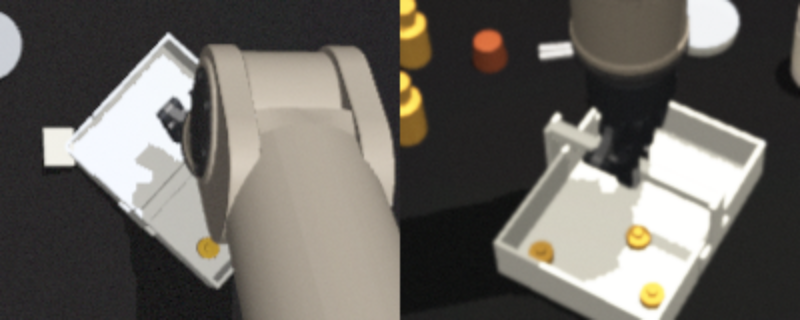

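The side view shows the fingers around the bar's middle (crop 620,165), opening 12 mm. Lift gently.

Request:
servo_tool(plan=[[0, 0, -5, 0, 0, 0, 5], [0, 0, -15, 0, 0, 0, 5], [0, 0, -30, 0, 0, 0, 5], [0, 0, -50, 0, 0, 0, 5], [0, 0, -75, 0, 0, 0, 5], [0, 0, -105, 0, 0, 0, 5], [0, 0, -135, 0, 0, 0, 5], [0, 0, -165, 0, 0, 0, 5], [0, 0, -190, 0, 0, 0, 5], [0, 0, -205, 0, 0, 0, 5], [0, 0, -210, 0, 0, 0, 5], [0, 0, -210, 0, 0, 0, 5]])

```text
time: 16.0
eef_pos: [0.5549, -0.2211, 0.2852]
eef_rot: [[0.672, 0.741, 0.004], [0.741, -0.672, -0.003], [0.0, 0.005, -1.0]]
contact_force: [0.1, -0.3, -5.0]
opening: 0.0119
```

```bash
python3 -c "
from h import *
go(.5554,-.2216,.29)
turn(47.8,20,-90);turn(47.8,36,-90);turn(47.8,36,90)"
```

```text
t 16.0 pos [ 0.5549 -0.2211  0.2852] delta [-0.1  0.7 -4.8] yaw 47.8 F [ 0.1 -0.3 -5. ] open 0.011937347166217575 q [ 0.71  0.3  -0.54  1.7   0.17  1.19  0.96]
turn [13.7 14.8  0. ]
turn [24.4 26.7  0.1]
turn [-23.9 -26.7  -0.1]
```

Request:
servo_tool(plan=[[0, 0, 0, -1.5, -1.7, 0, 5], [0, 0, 0, -3.5, -3.9, 0, 5], [0, 0, 0, -6, -6.7, 0, 5], [0, 0, 0, -8.5, -9.5, 0, 5], [0, 0, 0, -10.5, -11.7, 0, 5], [0, 0, 0, -11.5, -12.8, 0, 5], [0, 0, 0, -12, -13.4, 0, 5], [0, 0, 0, -12.5, -14, 0, 5], [0, 0, 0, -13, -14.5, 0, 5], [0, 0, 0, -13.5, -15, 0, 5], [0, 0, 0, -14, -15.6, 0, 5], [0, 0, 0, -14.5, -16.2, 0, 5]])

```text
time: 17.0
eef_pos: [0.5546, -0.2214, 0.2837]
eef_rot: [[0.672, 0.74, -0.001], [0.687, -0.624, -0.373], [-0.277, 0.25, -0.928]]
contact_force: [0.8, 0.4, -3.5]
opening: 0.0118
```

Request:
servo_tool(plan=[[0, 0, 0, -0.7, -0.7, 0, 5], [0, 0, 0, -1.4, -1.5, 0, 5], [0, 0, 0, -2.1, -2.3, 0, 5], [0, 0, 0, -3, -3.3, 0, 5], [0, 0, 0, -4, -4.4, 0, 5], [0, 0, 0, -5, -5.5, 0, 5], [0, 0, 0, -6.2, -6.8, 0, 5], [0, 0, 0, -7.4, -8.1, 0, 5], [0, 0, 0, -8.6, -9.4, 0, 5], [0, 0, 0, -9.5, -10.5, 0, 5], [0, 0, 0, -10, -11, 0, 5], [0, 0, 0, -10, -11, 0, 5]])

```text
time: 18.0
eef_pos: [0.5548, -0.2204, 0.2834]
eef_rot: [[0.671, 0.742, -0.0], [0.594, -0.537, -0.598], [-0.444, 0.401, -0.801]]
contact_force: [0.4, -0.5, -4.5]
opening: 0.012
```

```bash
python3 -c "
from h import *
go(.5554,-.2216,.29);print(np.array(state()['eef_rot']).round(3))
turn(47.8,40,60);turn(47.8,40,115)
for c in('top','side'): 
    im=camera(c);print(c,[(np.round(d['point'],3),round(d['confidence'],2)) for d in spot_in('mass0_mid',c)])
    cv2.imwrite(f'pics/t8{c}.png',im[:,:,::-1])
a=cv2.imread('pics/t8top.png')[150:350,270:530];b=cv2.imread('pics/t8side.png')[180:380,190:450]
cv2.imwrite('pics/t8.png',cv2.resize(np.hstack([a,b]),(800,308)))"
```

```text
t 18.0 pos [ 0.5548 -0.2204  0.2834] delta [-3.2  3.7 -4.6] yaw 41.5 F [ 0.4 -0.5 -4.5] open 0.011974987803695172 q [ 0.33  0.29 -0.5   1.87  0.81  1.27  0.33]
[[ 0.671  0.742 -0.   ]
 [ 0.594 -0.537 -0.598]
 [-0.444  0.401 -0.801]]
turn [ 15.  -11.2  -6.1]
turn [-11.5  10.8   5.3]
top []
side [(array([ 0.553, -0.184,  0.183]), 0.66)]
```

View pics/t8.png

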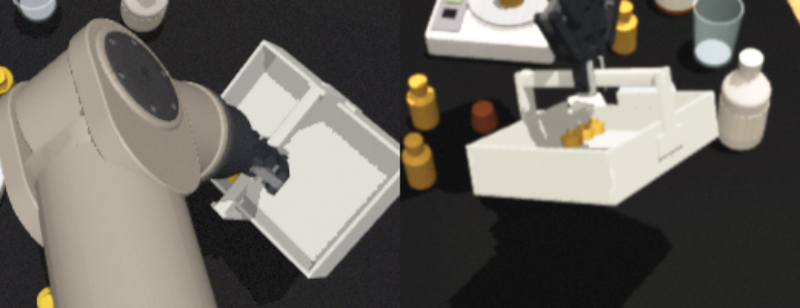

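The masses have slid together (side crop ~585,132; one at top crop ~233,178). I'll compare this with the projected tote model and pouring corner.

```bash
cat >>h.py <<'E'
def tote():
    "tote pose assuming rigid grip; returns R,t"
    s=state();E=np.array(s['eef_rot']);p=np.array(s['eef_pos'])
    G=np.array([[np.cos(.8419),-np.sin(.8419),0],[np.sin(.8419),np.cos(.8419),0],[0,0,1]])
    y=np.radians(47.8);D=np.array([[np.cos(y),np.sin(y),0],[np.sin(y),-np.cos(y),0],[0,0,-1]])
    Rt=E@D.T@G
    b=p+E@np.array([0,0,-.0174]); return Rt,b-Rt@np.array([0,0,.092])
E
python3 - <<'E'
from h import *
Rt,t=tote()
for c,o in(('top',(270,150)),('side',(190,180))):
    im=cv2.imread(f'pics/t8{c}.png')
    for l in [(110,-83,50),(-110,-83,50),(-110,83,50),(0,-88,100),(0,88,100)]: cv2.circle(im,tuple(int(v) for v in pj(c,Rt@(np.array(l)/1000)+t)),2,(0,0,255),-1)
    cs=[]
    for a in np.linspace(0,2*np.pi,60):
        for l in [(106,79,4)]:
            q=pj(c,Rt@(np.array(l)/1000)+t)
    cv2.drawMarker(im,tuple(int(v) for v in q),(255,0,0),0,6)
    pts=[pj(c,Rt@(np.array([106-60*np.cos(a),79-60*np.sin(a),11])/1000)+t).astype(int) for a in np.linspace(0,np.pi/2,20)]
    cv2.polylines(im,[np.array(pts,np.int32)],False,(0,255,0),1)
    cv2.imwrite(f'pics/t9{c}.png',im[o[1]:o[1]+200,o[0]:o[0]+260])
    print(c,q)
cv2.imwrite('pics/t9.png',cv2.resize(np.hstack([cv2.imread('pics/t9top.png'),cv2.imread('pics/t9side.png')[:,40:240]]),(800,348)))
print((Rt@[.106,.079,.004]+t),np.degrees(np.arccos(Rt[2,2])))
E
```

```text
top [402.314934   249.38360478]
side [313.53793235 265.08194388]
[ 0.56639731 -0.15804632  0.14865153] 36.69605577628664
```

View pics/t9.png

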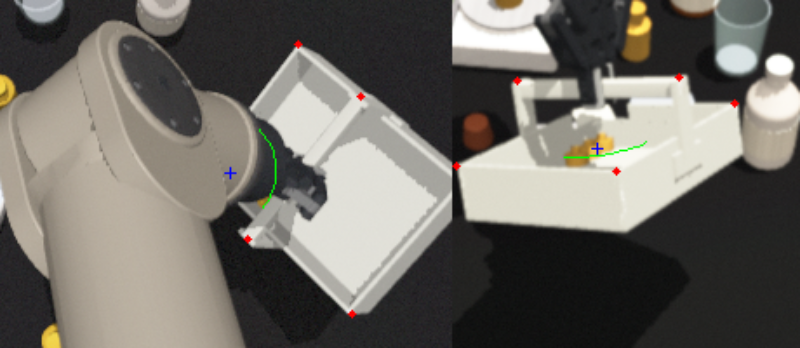

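The model agrees with the picture. The masses lie by the spout, but one at top (265,200) is only just inside a 60 mm radius along the +y wall. Rock towards tote +x to bring it closer, then come partway back.

Request:
servo_tool(plan=[[0, 0, 0, 2, -1.5, -0.8, 5], [0, 0, 0, 4.5, -3.4, -1.8, 5], [0, 0, 0, 7.5, -5.6, -3, 5], [0, 0, 0, 10.5, -7.8, -4.3, 5], [0, 0, 0, 13, -9.7, -5.3, 5], [0, 0, 0, 15, -11.2, -6.1, 5], [0, 0, 0, 15, -11.2, -6.1, 5], [0, 0, 0, 15, -11.2, -6.1, 5], [0, 0, 0, 15, -11.2, -6.1, 5], [0, 0, 0, 15, -11.2, -6.1, 5], [0, 0, 0, 15, -11.2, -6.1, 5], [0, 0, 0, 15, -11.2, -6.1, 5]])

```text
time: 19.2
eef_pos: [0.5545, -0.2211, 0.2843]
eef_rot: [[0.56, 0.764, -0.32], [0.543, -0.63, -0.556], [-0.626, 0.138, -0.767]]
contact_force: [-0.5, 0.5, -4.9]
opening: 0.0119
```

```bash
python3 -c "
from h import *
go(.5554,-.2216,.29);turn(47.8,38,82)"
```

```text
t 19.2 pos [ 0.5545 -0.2211  0.2843] delta [-3.3  1.8 -4.4] yaw 44.1 F [-0.5  0.5 -4.9] open 0.01192066072690236 q [ 0.29  0.47 -0.46  1.63  0.72  1.61  0.49]
turn [-11.9   7.1   4.7]
```

Request:
servo_tool(plan=[[0, 0, 0, -1.5, 0.9, 0.6, 5], [0, 0, 0, -3.8, 2.3, 1.5, 5], [0, 0, 0, -6.5, 3.9, 2.6, 5], [0, 0, 0, -9.2, 5.5, 3.6, 5], [0, 0, 0, -11.2, 6.7, 4.4, 5], [0, 0, 0, -11.9, 7.1, 4.7, 5], [0, 0, 0, -11.9, 7.1, 4.7, 5], [0, 0, 0, -11.9, 7.1, 4.7, 5], [0, 0, 0, -11.9, 7.1, 4.7, 5], [0, 0, 0, -11.9, 7.1, 4.7, 5], [0, 0, 0, -11.9, 7.1, 4.7, 5], [0, 0, 0, -11.9, 7.1, 4.7, 5]])

```text
time: 20.2
eef_pos: [0.5548, -0.2211, 0.2835]
eef_rot: [[0.647, 0.757, -0.087], [0.567, -0.554, -0.61], [-0.51, 0.345, -0.788]]
contact_force: [0.3, 0.0, -4.1]
opening: 0.012
```

```bash
python3 - <<'E'
from h import *
Rt,t=tote();go(.555,-.221,.284)
sp=Rt@[.106,.079,.004]+t;print('spout',sp.round(3),'tilt',np.arccos(Rt[2,2]).round(3))
ims=[]
for c,o,w in(('side',(230,200),160),('top',(340,180),160)):
    im=camera(c)[:,:,::-1].copy()
    print(c,[(np.round(d['point'],3),round(d['confidence'],2)) for d in spot_in('mass0_mid',c)])
    if c=='side':
        for n in('weight_knob','forceps','dish','stopper','beaker','bottle','jar'):print(n,[(np.round(d['point'],3),round(d['confidence'],2)) for d in spot_in(n,c)][:4])
    for r in(25,75):
        pts=[pj(c,Rt@(np.array([106-r*np.cos(a),79-r*np.sin(a),4])/1000)+t).astype(int) for a in np.linspace(0,np.pi/2,20)]
        cv2.polylines(im,[np.array(pts,np.int32)],False,(0,255,0),1)
    cv2.drawMarker(im,tuple(int(v) for v in pj(c,sp)),(255,0,0),0,4)
    ims.append(cv2.resize(im[o[1]:o[1]+160,o[0]:o[0]+160],(400,400),interpolation=3))
cv2.imwrite('pics/fin.png',np.hstack(ims))
E
```

```text
t 20.2 pos [ 0.5548 -0.2211  0.2835] delta [-0.1  0.2 -0.5] yaw 41.2 F [ 0.3  0.  -4.1] open 0.011999545913239333 q [ 0.31  0.34 -0.49  1.81  0.8   1.37  0.36]
spout [ 0.556 -0.16   0.147] tilt 0.664
side [(array([ 0.543, -0.187,  0.182]), 0.6)]
weight_knob [(array([0.368, 0.024, 0.049]), 0.95), (array([0.521, 0.176, 0.106]), 0.87), (array([0.448, 0.003, 0.022]), 0.61), (array([0.672, 0.1  , 0.039]), 0.6)]
forceps []
dish [(array([ 0.673, -0.004,  0.015]), 0.7)]
stopper [(array([0.448, 0.005, 0.023]), 0.78)]
beaker [(array([0.795, 0.048, 0.066]), 0.59), (array([ 0.539, -0.283,  0.284]), 0.48)]
bottle [(array([ 0.782, -0.108,  0.087]), 0.81), (array([0.449, 0.005, 0.022]), 0.56)]
jar [(array([0.771, 0.17 , 0.058]), 0.94), (array([ 0.781, -0.106,  0.088]), 0.29)]
top [(array([ 0.541, -0.184,  0.181]), 0.67)]
```

View pics/fin.png

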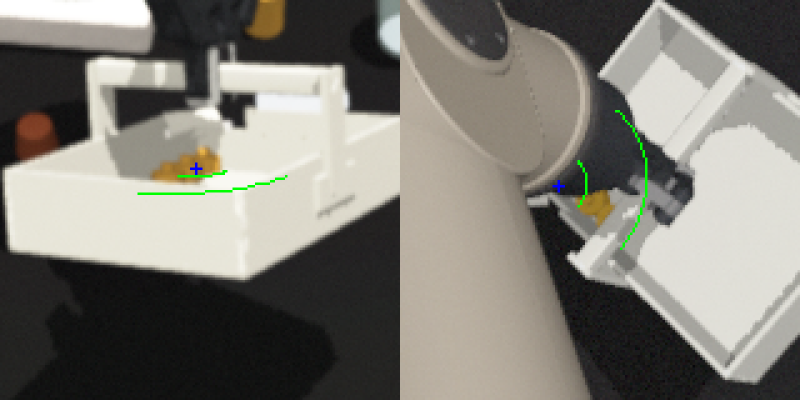

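The final picture shows the masses clustered at the spout (side crop ~185,165; top crop ~600,205), well inside the 75 mm arc. The tote is held still at 0.66 rad. Handing in.

```bash
python3 -c "
from h import *
print(close_job())"
```

```text
the job is handed in; nothing more can be done
None
```

I lifted the big weight out of the tote (the one farthest right) and stood it on the balance pan. I then picked the tote up by its handle and tipped it toward the notched corner, rocking it once toward +x. I handed the job in at about 21 s with the tote held in the air; no verdict was reported.

**Last checks:**
- **Weight:** the picture after release showed it upright and free near the pan's centre. The network still finds it there, at (0.521, 0.176), against my pan estimate of about (0.520, 0.193).
- **Tote:** tilt is 0.66 rad, the handle bar is about 0.30 m up and the pouring corner about 0.147 m up, calculated from the arm pose. The drawn tote model had matched the picture just before the last rocking move. The wrist force of about 4 to 5 N is roughly the load alone.
- **Masses:** they show as one cluster about 45 mm from the pouring corner, and no mass shows anywhere else. I could not separate all three in the last picture because the gripper hides part of the tote.
- **Bystanders:** dish, stopper, beaker, bottle and jar were found within about 1 cm of where they started. The network missed the forceps in the last picture; they lay in place when I last saw them, and nothing went near them.

The first wrist setting I tried for the tilt brought joint 7 almost to its limit, so I gripped the handle with the tool turned half round instead.

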